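Draw the red filter and hold it over the sweepings tray

TASK

Take the filter with the red tab out of the bench dust collector so its metal dust can be brushed off: lift the green flap by its yellow tab until it stands upright or further back, then draw the red-tabbed filter plate straight up out of its slot. Hold it upright and still over the middle of the white sweepings tray, its long side running along the tray's long side and its lower edge a few centimetres above the tray's rim, and finish while still holding it there. Leave the flap standing open, the blue-tabbed filter in its slot, and the brush, burr stand and steel block where they are.

Things in the scene. Friction and masses are not known exactly. Their poses are not given: they have to be found in the camera images.
- housing: Grey open-topped filter box of the dust collector, fixed to the bench: 150 (its x) x 210 (its y) x 110 mm high, walls 5 mm, floor 6 mm thick. Origin: centre of its underside; z up. The flap's hinge runs along the top of its +x wall; the yellow tab overhangs its -x wall. Inside, two parallel slots for filter plates lie along its x, at y = +38 and -38 mm; the aluminium slot guides end 56 mm above the box's underside and leave 2 mm free on each side of a plate.
- flap (a joint): Angle of the green flap that covers the box: 0 = closed, lying level on the rim; grows as its tab end lifts; 1.57 = upright; stop at 1.85. It starts between closed and slightly ajar (0.25). Stiff friction hinge: it stays where it is left; about 2 to 3 N at the tab moves it. The flap sheet is 150 x 210 x 4 mm.
- flap_tab (a point): Grip point in the flap's yellow tab, 178 mm from the hinge line. The tab is a flat tongue 26 mm wide (along the box's y), 8 mm thick, standing 50 mm out beyond the flap's free edge; this point is at the middle of its width and thickness, 28 mm beyond that edge and 22 mm short of its tip. Open air below it. Its frame turns with the flap.
- flap_hinge (a point): Point on the flap's hinge line, at the middle of its length, 112.5 mm above the bench; the hinge line runs along the box's y. Fixed to the box; its axes are the box's.
- red_filter: The filter to take: aluminium-framed plate with brass-coloured mesh, 104 mm long (its x), 10 mm thick (its y), 70 mm high, and a red tab 36 mm long (x), 12 mm thick (y), rising 30 mm above the middle of the plate; 100 mm high in all, 100 to 200 g. Origin: middle of its lower edge; z up. It starts standing in one of the two slots, its lower edge 6 mm above the bench, its x along the box's x, hidden under the flap.
- red_filter_tab (a point): Grip point in the red tab: 90 mm above the filter's lower edge, 10 mm below the tab's top, in the middle of the tab's length and thickness.
- blue_filter: The filter that stays: the same size and shape with a blue tab and grey mesh, in the other slot. Origin: middle of its lower edge.
- tray: White plastic sweepings tray with bits of brass and copper in it, fixed to the bench: 180 (its x, long side) x 120 (its y) x 20 mm high to the rim. Origin: centre of its underside.
- brush: Loose bench brush with wooden handle, about 200 mm long, lying on the bench beyond the tray and box. Bystander. Origin: underside, halfway along it.
- burr_stand: Loose round white stand, 90 mm across, 67 mm high, with small burrs upright in it. Bystander. Origin: centre of its underside.
- bench_block: Loose bright steel bench block 75 x 75 x 22 mm. Bystander. Origin: centre of its underside.
Mind the look-alikes: they are no part of the job. There is more than one size of the tray; the job needs the smallest.

How it is judged:
By the outcome, as a careful person would: the job done as asked, in the order asked, and still so for the second after the job is handed in, while the arm keeps its last pose, push and grip.
It also fails if it takes over 56 s, if anything falls off the work surface, if the arm or the gripper's body presses on something with over 40 N, if the wrist force passes 120 N, or if a joint passes its speed limit or range.

ROBOT

A 6-joint arm with a two-finger parallel gripper is mounted at the origin on the work surface. World frame = base frame: x ahead of the robot, y to its left, z up, the work surface at z = 0. Lengths are in m, angles in degrees, forces in N, time in s.
With the tool pointing down it reaches from about 0.4 to 0.825 m from the base axis. Payload 7 kg.
Tool frame: the origin (TCP) lies at the very end of the fingers, on their centre line; the grasp point (between the pads) lies 19 mm behind it; y points along the fingers, x is the direction in which the jaws open and shut, and the axes are right-handed (so a half turn about y gives the same grasp; the last joint's range is limited). The gripper opens to 88 mm and grips with 3 to 60 N. Pads are 19 mm wide; open, the fingers measure 130 mm over their backs; the gripper's body (78 mm by 193 mm) begins 47 mm behind the grasp point.
Start: joints at [-57.634, 20.546, 0.682, 0, -70.136, -16.507], TCP at [0.184, -0.649, 0.227] pointing down, gripper open.
Joint ranges: [-176.03, 176.03], [-82.01, 121.73], [-58.28, 71.71], [-173.87, 95.51], [-174.79, -0.11], [-173.66, 173.66]. Speed limits (degrees/s): [136.94, 136.94, 172.46, 180, 180, 180].

INTERFACE

Orientations are given as [roll, pitch, yaw] about the fixed x, y, z axes, in that order (R = Rz(yaw) Ry(pitch) Rx(roll)).
In Python, from plant import ctrl gives the robot as it stands.
- The arm moves only by the shell command python3 -m crank 'ROWS'. ROWS is JSON, a list that holds one entry, the list of rows, each a list of 5 numbers: the closure, from -1 (fully open) to 1 (shut), then the shift along the tool's x, y, z in mm, then the turn about the tool's y in rad. In form: [[[claw, x, y, z, turn], ...]]. A call has 1 to 12 rows; each row is the pose to reach, as a shift and turn from the pose commanded when the call began, along the tool's axes at that moment; what a row does not reach only later rows make up. A row lasts 1/8 s, in which the tool goes at most 62.5 mm and 10.7 degrees, less where a joint would pass 70% of its speed; a pose out of reach is approached as far as the arm can. A call with a gripper value outside its range is refused whole. The fingers move at their own pace and stop on an object; the grip force is fixed at half the most. Time passes only in rows, so rows that repeat a pose let the fingers close. It gives the time, the measured TCP pose, the force and the opening at its end, in the units of the state.
- ctrl.get_obs(): the state, without advancing time (a new reading comes with each control period).
- ctrl.snapshot(name): name is "side" or "top"; returns the picture (384x512x3 uint8, red, green, blue); there is no depth.
- ctrl.camera_model(name): a dict with "fx", "fy", "cx", "cy" (pixels), "dist_coeffs" ([k1, k2, p1, p2, k3] as OpenCV has them; the pictures are not rectified), "origin" and "orientation" of the camera in the world. Camera axes: x right, y down, z forward; pixel columns grow to the right and rows downward; lengths in m; the calibration is good to about 2 mm. A picture is of the moment at which its call begins. camera_model takes no time and is no camera call.
- ctrl.close_job(): hands the job in, once; it reports no verdict.
Trained networks look in the newest picture that a camera, given by its name, has taken for a name from the list of things; names that differ only in an ending like _2 or _b are one class to them, and where a whole thing is asked for, a point or a joint stands for the part that bears it (a point fixed in the world has none). Each returns a list of dicts, best first, with "confidence" (0 to 1); they miss things now and then, are a little off and sometimes report something else, mostly with a low value. They report only what shows in the picture. A call takes as long as a camera call. They do not tell look-alikes from the thing itself.
- ctrl.find_in(camera, name): "extent" ([left, top, width, height] in pixels, round what is visible of it).
The state is a dict: "clock": time; "joint_pos": joint angles; "qvel": joint speeds; "tau": joint torques, N m; "tool_pos": TCP position; "orientation": TCP orientation; "force": force on the tool from outside, world axes, zero at the start; "moment": the same for the moment, N m; "opening": finger opening in m.
Only numpy, scipy, OpenCV 4.12 (cv2) and the standard library are available. Lean on these libraries where they do the work, as an engineer would, in place of code of your own. Each camera call takes 0.05 s, during which the arm holds its last target.

## Working session

There is one attempt and no reset: what is moved stays moved. The work goes in short steps, Python scripts to look and compute and a shell command to move; the robot and the scene stay as the last step left them, time stands still between calls to the robot, and variables do not carry over. Pictures are saved under pics/ and viewed, and the job is handed in when it is done.

```bash
ls; mkdir -p pics; python3 - <<'E'
from plant import ctrl
import cv2,json
print(ctrl.get_obs())
for n in("side","top"):
    im=ctrl.snapshot(n); cv2.imwrite(f"pics/{n}0.png",im[:,:,::-1]); print(n,ctrl.camera_model(n))
    for t in("housing","flap_tab","flap","tray","red_filter","blue_filter","brush","burr_stand","bench_block"):
        try: print(t,[(r['confidence'],r['extent']) for r in ctrl.find_in(n,t)[:4]])
        except Exception as e: print(t,e)
print(ctrl.get_obs()['clock'])
E
```

```text
pics
{'clock': 0.0, 'joint_pos': array([-5.76349788e+01,  2.05908226e+01,  6.33395285e-01, -1.97818003e-02,
       -7.01372265e+01, -1.65051845e+01]), 'qvel': array([-0.08058596, -0.0427728 , -0.02191192,  0.0425473 , -0.06234676,
       -0.02730245]), 'tau': array([-3.73591929e-04, -5.82723820e+01,  2.93048304e+01,  6.99739963e+00,
        6.84063751e-03, -1.61254188e-04]), 'tool_pos': array([ 0.18427921, -0.64883668,  0.22562781]), 'orientation': array([-8.99909360e+01, -9.60371214e-02,  1.05853092e+02]), 'force': array([-0.39009762,  0.27746664,  0.19117909]), 'moment': array([0.01208366, 0.04003303, 0.03592332]), 'opening': 0.08759459439495967}
side {'fx': 349.08823155132893, 'fy': 349.08823155132893, 'cx': 257.90590248792034, 'cy': 192.90737378913144, 'dist_coeffs': array([-0.01307506,  0.        ,  0.        ,  0.        ,  0.        ]), 'origin': array([0.21419945, 0.60008471, 0.69621457]), 'orientation': array([-136.69636756,    0.25873276, -149.30372819])}
housing [(0.66, [252.1, 88.4, 88.4, 76.1])]
flap_tab [(0.94, [253.2, 88.2, 85.8, 44.5])]
flap [(0.63, [256.6, 92.4, 81.4
[... 444 characters left out ...]
oeffs': array([-0.12163688,  0.        ,  0.        ,  0.        ,  0.        ]), 'origin': array([0.48473823, 0.10335165, 1.0806072 ]), 'orientation': array([-1.76839546e+02,  1.07070613e-01, -8.94025660e+01])}
housing [(0.98, [344.5, 135.7, 71.5, 86.0])]
flap_tab [(0.57, [342.9, 138.6, 72.4, 82.0])]
flap [(0.92, [342.2, 134.0, 78.9, 89.1])]
tray [(0.67, [143.8, 254.7, 90.4, 64.0]), (0.62, [75.4, 161.3, 85.2, 59.6]), (0.59, [181.5, 174.0, 71.5, 52.4])]
red_filter [(0.19, [337.8, 138.4, 80.9, 85.8])]
blue_filter []
brush [(0.63, [231.8, 101.2, 66.3, 15.1])]
burr_stand [(0.57, [180.8, 107.6, 28.3, 32.0])]
bench_block [(0.78, [343.8, 102.0, 28.2, 30.3]), (0.55, [181.0, 110.2, 30.4, 29.2])]
1.0
```

View pics/top0.png

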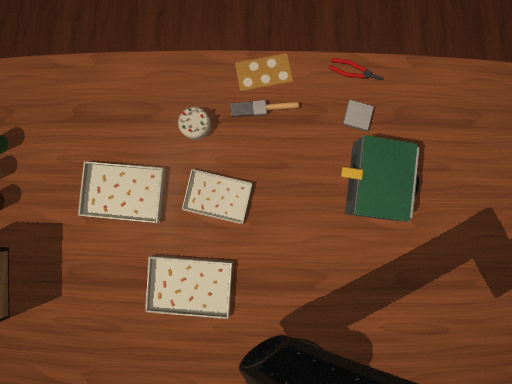

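View pics/side0.png

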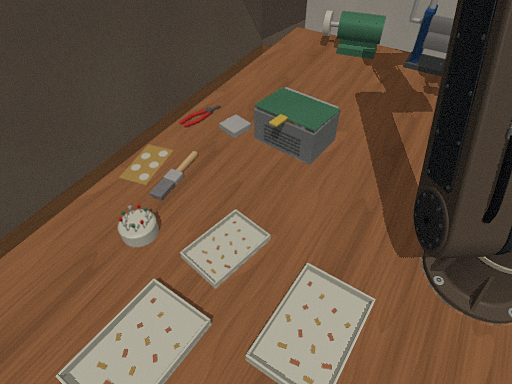

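```bash
python3 - <<'E'
import cv2
a=cv2.imread('pics/top0.png')[85:245,325:450]; cv2.imwrite('pics/topc.png',cv2.resize(a,None,fx=4.5,fy=3.7*4.5/4.5,interpolation=cv2.INTER_CUBIC))
a=cv2.imread('pics/side0.png')[70:185,230:360]; cv2.imwrite('pics/sidec.png',cv2.resize(a,None,fx=5,fy=5,interpolation=cv2.INTER_CUBIC))
E
```

```text
(no output)
```

View pics/topc.png

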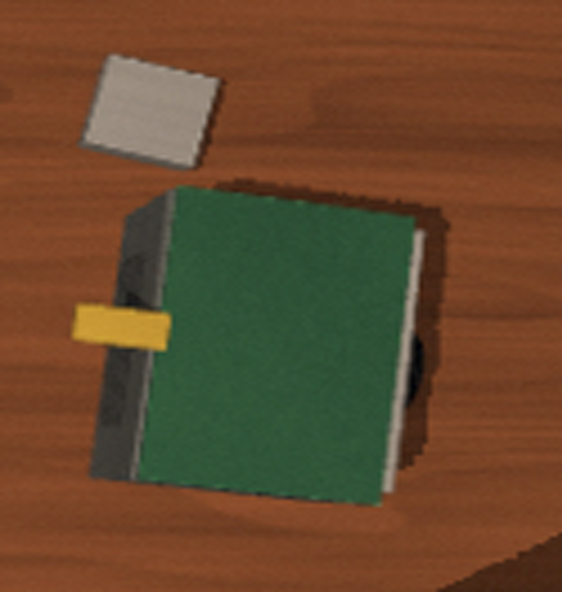

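View pics/sidec.png

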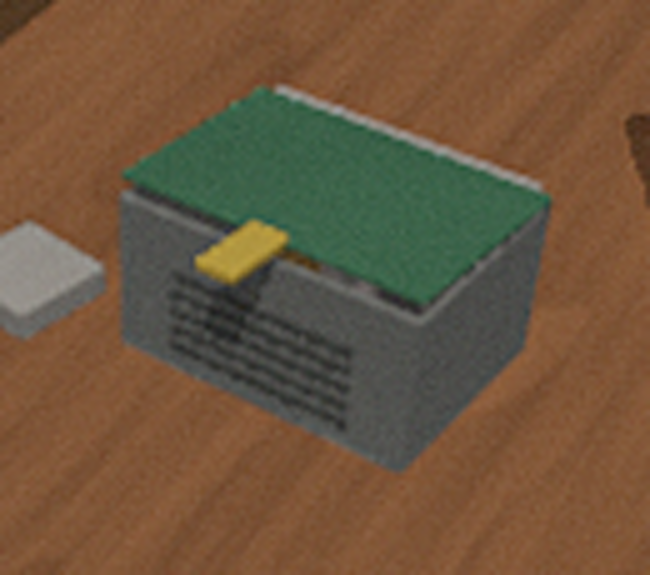

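```bash
cat > h.py <<'E'
import numpy as np,cv2
from scipy.spatial.transform import Rotation as R
from plant import ctrl
def rot(rpy): return R.from_euler('xyz',rpy,degrees=True).as_matrix()
def cam(n):
    m=ctrl.camera_model(n); K=np.array([[m['fx'],0,m['cx']],[0,m['fy'],m['cy']],[0,0,1]])
    return K,np.array(m['dist_coeffs']),np.array(m['origin']),rot(m['orientation'])
C={n:cam(n) for n in('side','top')}
def proj(n,P):
    K,d,o,Rm=C[n]; p=(np.atleast_2d(P)-o)@Rm
    return cv2.projectPoints(p,np.zeros(3),np.zeros(3),K,d)[0][:,0]
def plane(n,uv,z):
    K,d,o,Rm=C[n]
    q=cv2.undistortPoints(np.array(uv,float).reshape(-1,1,2),K,d)[:,0]
    r=np.c_[q,np.ones(len(q))]@Rm.T
    return o+r*((z-o[2])/r[:,2])[:,None]
def Rz(a): return R.from_euler('z',a).as_matrix()
HX=.075;HZ=.1125
def box(p,x,b):
    return np.atleast_2d(b)@Rz(p[2]).T+np.array([p[0],p[1],0])
def flap(p,th,s): # s: rows (dist from hinge, y, height above mid)
    s=np.atleast_2d(s); c,n=np.cos(th),np.sin(th)
    return box(p,0,np.c_[HX-s[:,0]*c+s[:,2]*n,s[:,1],HZ+s[:,0]*n+s[:,2]*c])
E
cat > fit.py <<'E'
from h import *
from scipy.optimize import least_squares
t=lambda a,b:(325+a/4.5,85+b/3.7); s=lambda a,b:(230+a/5,70+b/5)
obs=[('top','f',(.15,.105,.002),t(177,187)),('top','f',(.15,-.105,.002),t(133,480)),('top','f',(0,.105,.002),t(417,215)),('top','f',(0,-.105,.002),t(381,505)),
('top','f',(.2,.013,.004),t(77,305)),('top','f',(.2,-.013,.004),t(72,342)),
('top','b',(-.075,.105,0),t(127,213)),('top','b',(-.075,-.105,0),t(90,475)),
('side','f',(.15,.105,.002),s(125,176)),('side','f',(.15,-.105,.002),s(428,300)),('side','f',(0,.105,.002),s(267,88)),('side','f',(0,-.105,.002),s(550,200)),
('side','f',(.2,.013,.004),s(196,260)),('side','f',(.2,-.013,.004),s(235,275)),
('side','b',(-.075,.105,0),s(122,343)),('side','b',(-.075,-.105,0),s(400,470)),('side','b',(.075,-.105,0),s(525,348)),('side','b',(-.075,.105,.11),s(121,193)),('side','b',(-.075,-.105,.11),s(420,323))]
def res(q):
    return np.concatenate([proj(c,(flap(q[:3],q[3],P) if k=='f' else box(q[:3],0,P)))[0]-np.array(uv) for c,k,P,uv in obs])
r=least_squares(res,[.48,-.24,-1.6,.1],loss='soft_l1')
print(r.x, np.degrees(r.x[2]), r.cost); print(np.round(r.fun.reshape(-1,2),1).tolist())
p,th=r.x[:3],r.x[3]
print('tab',flap(p,th,[.178,0,0]),'hinge',flap(p,0,[0,0,0]), 'slots',box(p,0,[[0,.038,.096],[0,-.038,.096]]))
# tray
im=cv2.imread('pics/top0.png'); g=im.min(2)
m=np.zeros_like(g); m[160:230,170:262]=(g[160:230,170:262]>75)
n,l,st,ce=cv2.connectedComponentsWithStats(m); k=1+st[1:,4].argmax()
cs,_=cv2.findContours((l==k).astype('u1')*255,cv2.RETR_EXTERNAL,cv2.CHAIN_APPROX_NONE)
c=max(cs,key=len).astype(float)
w=plane('top',c.reshape(-1,2),.02)
rc=cv2.minAreaRect(w[:,:2].astype('f4')*1000); print('tray',rc, cv2.boxPoints(rc))
rc2=cv2.minAreaRect(c.astype('f4')); bp=cv2.boxPoints(rc2)
v=im.copy(); cv2.polylines(v,[np.int32(bp*1)],1,(0,0,255)); 
v=cv2.resize(v[155:235,165:265],None,fx=6,fy=6,interpolation=0); cv2.imwrite('pics/tray.png',v)
E
python3 fit.py
```

```text
[ 0.5716683  -0.22724142 -1.69065556  0.06317394] -96.86742791403317 4.805206012782366
[[-0.0, -0.6], [0.8, -0.2], [-0.1, 0.4], [-0.0, 0.1], [0.1, -0.7], [0.1, -0.8], [-0.5, 0.8], [-0.5, 0.7], [-0.9, -0.6], [-0.3, 0.5], [-0.6, -1.0], [1.2, -1.2], [0.1, 0.0], [-0.0, 0.4], [0.1, -0.5], [0.4, 0.7], [0.1, 0.0], [-0.1, 0.1], [0.6, 0.2]]
tab [[ 0.5839418  -0.12533293  0.12373748]] hinge [[ 0.56270037 -0.30170333  0.1125    ]] slots [[ 0.60939567 -0.23178517  0.096     ]
 [ 0.53394093 -0.22269767  0.096     ]]
tray ((524.2039794921875, 230.9205322265625), (180.49493408203125, 121.82489013671875), 77.2975845336914) [[444.93808 156.27573]
 [563.7813  129.48798]
 [603.46985 305.56534]
 [484.62665 332.3531 ]]
```

View pics/tray.png

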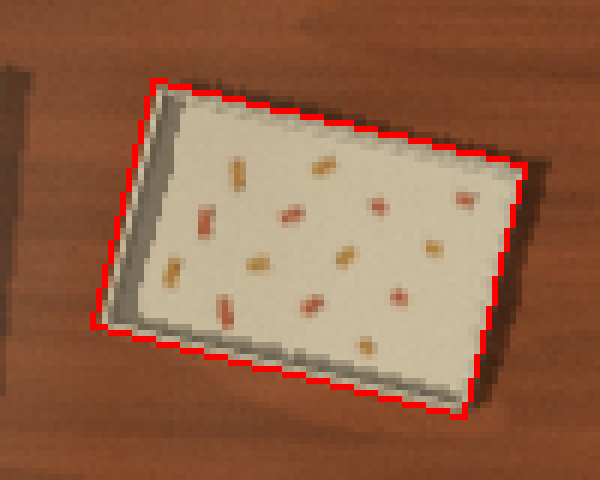

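```bash
cat >> h.py <<'E'
def go(T,yaw=None):
    o=ctrl.get_obs(); M=rot(o['orientation']); s=(np.array(T)-o['tool_pos'])@M*1000
    t=0 if yaw is None else -np.radians((yaw-o['orientation'][2]+180)%360-180)
    print('shift',np.round(s,1),'turn',round(t,3),'dist',round(np.linalg.norm(s)),o['clock'])
E
python3 -c "
from h import *
go([.584,-.1253,.2256],173.1)"
```

```text
shift [ 394.8    1.  -527.6] turn -1.174 dist 659 1.0
```

```bash
python3 -m crank '[[[-1,20,0,-27,-0.08],[-1,55,0,-74,-0.2],[-1,95,0,-127,-0.33],[-1,135,0,-180,-0.46],[-1,175,0,-234,-0.59],[-1,215,0,-287,-0.72],[-1,255,0,-341,-0.85],[-1,295,0,-394,-0.98],[-1,335,0,-448,-1.08],[-1,367,0,-491,-1.14],[-1,387,0,-517,-1.174],[-1,395,0,-528,-1.174]]]'; python3 -c "
from h import *
go([.584,-.1253,.105],173.1)"
```

```text
clock: 2.5
tool_pos: [0.586, -0.1224, 0.2263]
orientation: [-90.0, -0.0, 173.3]
force: [0.1, -0.3, 0.2]
opening: 0.0876
shift [  1.7 121.3   3.1] turn 0.004 dist 121 2.5
```

```bash
python3 -m crank '[[[-1,2,15,3,0],[-1,2,45,3,0],[-1,2,75,3,0],[-1,2,100,3,0],[-1,2,115,3,0],[-1,2,121,3,0],[-1,2,121,3,0]]]'; python3 - <<'E'
from h import *
go([.584,-.1253,.105],173.1)
for n,(a,b,c,d) in dict(side=(60,190,210,370),top=(100,240,290,440)).items():
    im=ctrl.snapshot(n)[a:b,c:d,::-1]; cv2.imwrite(f'pics/{n}1.png',cv2.resize(im,None,fx=4,fy=4,interpolation=cv2.INTER_CUBIC))
E
```

```text
clock: 3.38
tool_pos: [0.5821, -0.1281, 0.1057]
orientation: [-90.0, 0.0, 173.1]
force: [0.6, -0.3, 0.0]
opening: 0.0879
shift [-1.6  0.7 -3.1] turn 0.0 dist 4 3.375
```

View pics/side1.png

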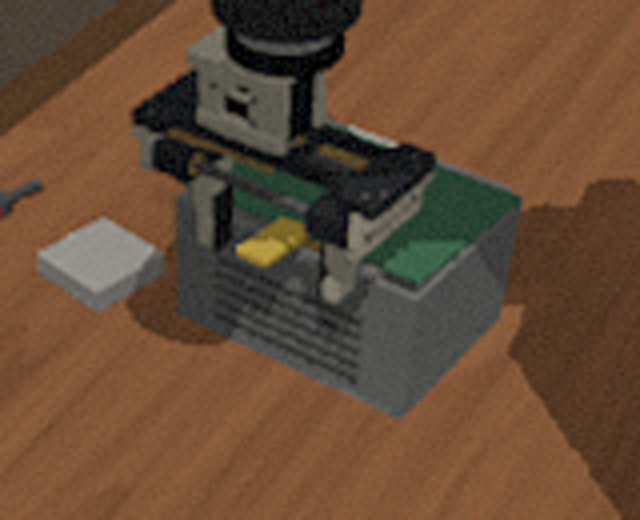

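View pics/top1.png

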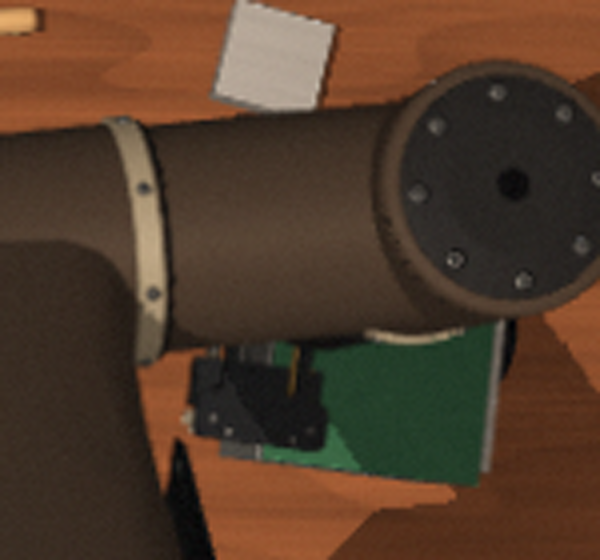

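```bash
python3 -m crank '[[[-1,-1.6,0,-3,0],[0,-1.6,0,-3,0],[1,-1.6,0,-3,0],[1,-1.6,0,-3,0],[1,-1.6,0,-3,0],[1,-1.6,0,-3,0],[1,-1.6,0,-3,0],[1,-1.6,0,-3,0]]]'; python3 - <<'E'
from h import *
go([.584,-.1253,.105],173.1)
print(ctrl.get_obs()['opening'])
# arc in tool axes from current measured grasp point
o=ctrl.get_obs(); M=rot(o['orientation'])
p=[ 0.5716683,-0.22724142,-1.69065556]
g0=o['tool_pos']-[0,0,.019*0]
t0=.063
for th in (t0,.2,.35,.5,.65,.8,.95,1.1,1.25,1.4,1.55,1.65,1.7):
    d=flap(p,th,[.178,0,0])[0]-flap(p,t0,[.178,0,0])[0]
    print(th,np.round(d@M*1000,1))
E
```

```text
clock: 4.47
tool_pos: [0.5854, -0.1252, 0.106]
orientation: [-90.0, 0.2, 173.1]
force: [3.3, -0.3, -0.9]
opening: 0.0253
shift [1.4 1.  0.3] turn 0.001 dist 2 4.475
0.025317748107114416
0.063 [0. 0. 0.]
0.2 [ -0.1 -24.2   3.2]
0.35 [ -0.1 -49.8  10.4]
0.5 [ -0.2 -74.1  21.4]
0.65 [ -0.3 -96.5  36. ]
0.8 [  -0.3 -116.5   53.6]
0.95 [  -0.3 -133.6   74.1]
1.1 [  -0.4 -147.4   96.9]
1.25 [  -0.4 -157.7  121.5]
1.4 [  -0.4 -164.2  147.4]
1.55 [  -0.4 -166.7  174. ]
1.65 [  -0.4 -166.2  191.8]
1.7 [  -0.4 -165.3  200.6]
```

```bash
python3 -m crank '[[[1,0,-6,0.4,0],[1,0,-15,1.5,0],[1,0,-24,3.2,0],[1,0,-37,6.3,0],[1,0,-50,10.4,0],[1,0,-62,15.5,0],[1,0,-74,21.4,0],[1,0,-85,28.3,0],[1,0,-96.5,36,0],[1,0,-107,44.5,0],[1,0,-116.5,53.6,0],[1,0,-116.5,53.6,0]]]'; python3 - <<'E'
from h import *
im=ctrl.snapshot('side')[60:190,210:370,::-1]; cv2.imwrite(f'pics/side2.png',cv2.resize(im,None,fx=4,fy=4,interpolation=cv2.INTER_CUBIC))
E
```

```text
clock: 5.98
tool_pos: [0.5789, -0.1791, 0.2225]
orientation: [-90.0, 0.2, 173.1]
force: [5.9, -3.2, -3.7]
opening: 0.0257
```

View pics/side2.png

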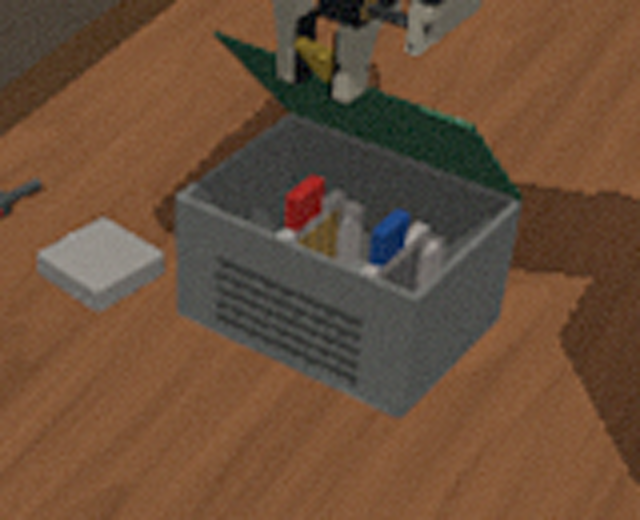

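```bash
python3 -m crank '[[[1,-0.5,-9,10,0],[1,-1,-17,20.5,0],[1,-1,-24.4,31.7,0],[1,-1,-31,43.3,0],[1,-1,-36.5,55.4,0],[1,-1,-41.2,67.9,0],[1,-1,-45,80.8,0],[1,-1,-47.7,93.8,0],[1,-1,-49.4,107,0],[1,-1,-50.2,120.4,0],[1,-1,-50.1,133.7,0],[1,-1,-49.3,143,0]]]'; python3 - <<'E'
from h import *
im=ctrl.snapshot('side')[40:190,200:370,::-1]; cv2.imwrite(f'pics/side3.png',cv2.resize(im,None,fx=4,fy=4,interpolation=cv2.INTER_CUBIC))
p=[ 0.5716683,-0.22724142,-1.69065556]
print(flap(p,1.65,[.178,0,0]))
E
```

```text
clock: 7.52
tool_pos: [0.5619, -0.3208, 0.2725]
orientation: [-90.0, 0.1, 173.1]
force: [4.4, 2.2, 3.8]
opening: 0.0257
[[ 0.56101637 -0.31568581  0.28994198]]
```

View pics/side3.png

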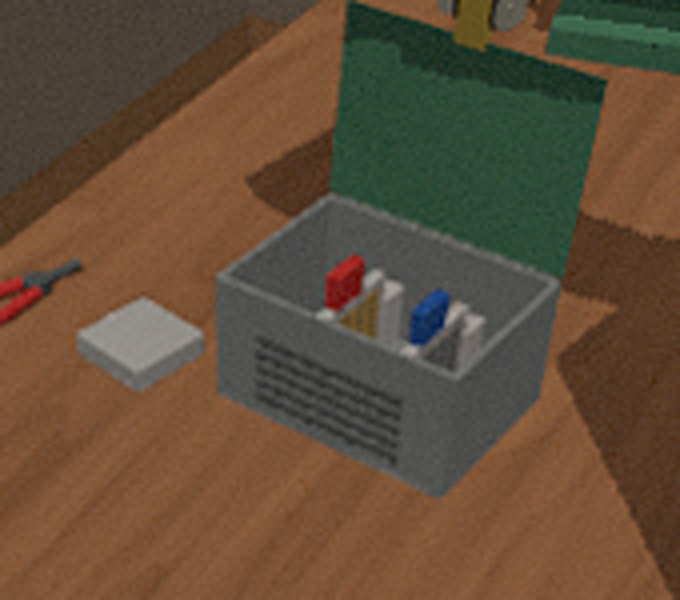

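```bash
python3 -m crank '[[[0,-1,0,0,0],[-1,-1,0,0,0],[-1,-1,0,0,0],[-1,-1,0,0,0],[-1,-1,-10,0,0],[-1,-1,-30,0,0],[-1,-1,-50,0,0],[-1,-1,-65,0,0],[-1,-1,-70,0,0]]]'; python3 - <<'E'
from h import *
im=ctrl.snapshot('side')[40:190,200:370,::-1]; cv2.imwrite(f'pics/side4.png',cv2.resize(im,None,fx=4,fy=4,interpolation=cv2.INTER_CUBIC))
print(ctrl.find_in('side','red_filter_tab'),ctrl.find_in('side','red_filter'))
im=ctrl.snapshot('top')[100:250,300:450,::-1]; cv2.imwrite(f'pics/top4.png',cv2.resize(im,None,fx=4,fy=4,interpolation=cv2.INTER_CUBIC))
print(ctrl.find_in('top','red_filter_tab'))
p=[ 0.5716683,-0.22724142,-1.69065556]
for z in (.106,.076): print(np.round(proj('side',box(p,0,[[a,b,z] for a in(-.018,.018) for b in (.032,.044)])),1).tolist())
E
```

```text
clock: 8.7
tool_pos: [0.5627, -0.3205, 0.3428]
orientation: [-90.0, 0.1, 173.1]
force: [-0.1, 0.4, 0.5]
opening: 0.0877
[] [{'extent': [282.7, 32.7, 68.9, 74.8], 'confidence': 0.64}, {'extent': [281.7, 100.0, 16.4, 23.6], 'confidence': 0.62}]
[{'extent': [360.4, 160.4, 41.6, 12.4], 'confidence': 0.62}]
[[285.0, 109.6], [281.7, 108.3], [291.7, 104.3], [288.4, 103.0]]
[[284.5, 118.0], [281.3, 116.7], [291.1, 112.7], [287.9, 111.4]]
```

View pics/side4.png

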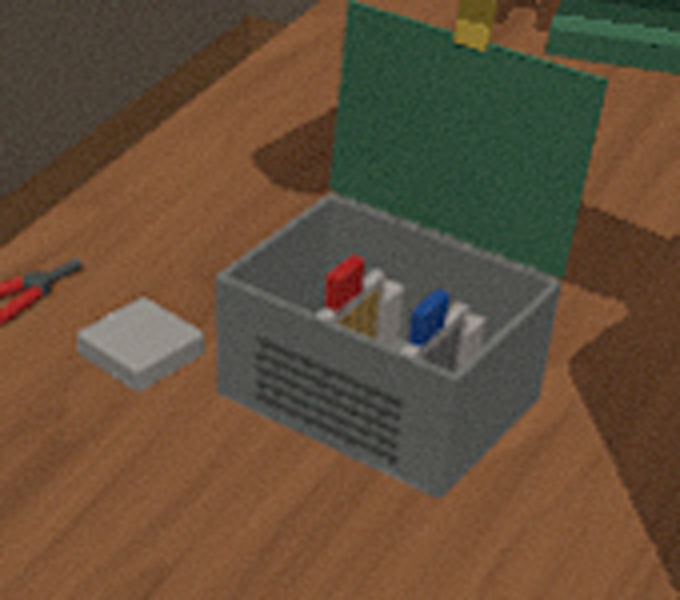

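View pics/top4.png

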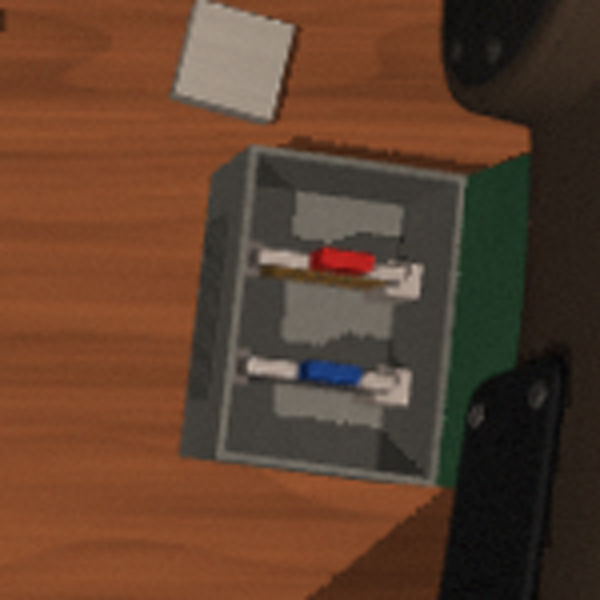

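```bash
python3 - <<'E'
from h import *
p=[ 0.5716683,-0.22724142,-1.69065556]
im=ctrl.snapshot('top').astype(int); r,g,b=im[...,0],im[...,1],im[...,2]
m=np.zeros(r.shape,bool); m[155:175,370:400]=((r>130)&(g<50))[155:175,370:400]
v,u=np.nonzero(m); print(u.mean(),v.mean(),m.sum(),proj('top',box(p,0,[0,.038,.106])), plane('top',[[u.mean(),v.mean()]],.106),box(p,0,[0,.038,.106]))
go([.609,-.2318,.25],173.1)
E
```

```text
385.90909090909093 164.52727272727273 55 [[387.03459859 164.70950641]] [[ 0.60983535 -0.22870146  0.106     ]] [[ 0.60939567 -0.23178517  0.106     ]]
shift [-36.   90.5 -93.4] turn 0.0 dist 135 9.0
```

```bash
python3 -m crank '[[[0.1,-10,0,-25,0],[0.1,-25,0,-65,0],[0.1,-34,10,-88,0],[0.1,-36.5,40,-94,0],[0.1,-36.5,75,-94,0],[0.1,-36.5,100,-94,0],[0.1,-36.5,115,-94,0],[0.1,-36.5,118,-94,0],[0.1,-36.5,118,-94,0]]]'; python3 - <<'E'
from h import *
go([.6095,-.231,.077],173.1)
im=ctrl.snapshot('side')[10:190,200:370,::-1]; cv2.imwrite(f'pics/side5.png',cv2.resize(im,None,fx=3.3,fy=3.3,interpolation=cv2.INTER_CUBIC))
E
```

```text
clock: 10.12
tool_pos: [0.6103, -0.2317, 0.224]
orientation: [-90.0, 0.0, 173.1]
force: [0.4, -0.3, 0.9]
opening: 0.0393
shift [  1.  147.   -0.6] turn 0.0 dist 147 10.125
```

View pics/side5.png

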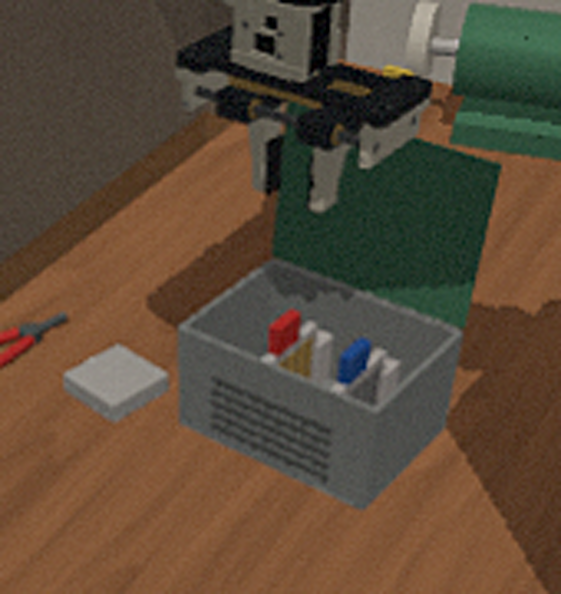

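```bash
python3 -m crank '[[[0.1,1,15,0,0],[0.1,1,45,0,0],[0.1,1,75,0,0],[0.1,1,100,0,0],[0.1,1,120,0,0],[0.1,1,135,0,0],[0.1,1,143,0,0],[0.1,1,146,0,0],[0.1,1,146,0,0]]]'; python3 - <<'E'
from h import *
go([.6095,-.231,.077],173.1)
im=ctrl.snapshot('side')[40:190,200:370,::-1]; cv2.imwrite(f'pics/side6.png',cv2.resize(im,None,fx=4,fy=4,interpolation=cv2.INTER_CUBIC))
E
```

```text
clock: 11.3
tool_pos: [0.6093, -0.2314, 0.0778]
orientation: [-90.0, 0.0, 173.1]
force: [0.1, -0.6, 0.0]
opening: 0.0392
shift [-0.2  0.8 -0.4] turn 0.001 dist 1 11.3
```

View pics/side6.png

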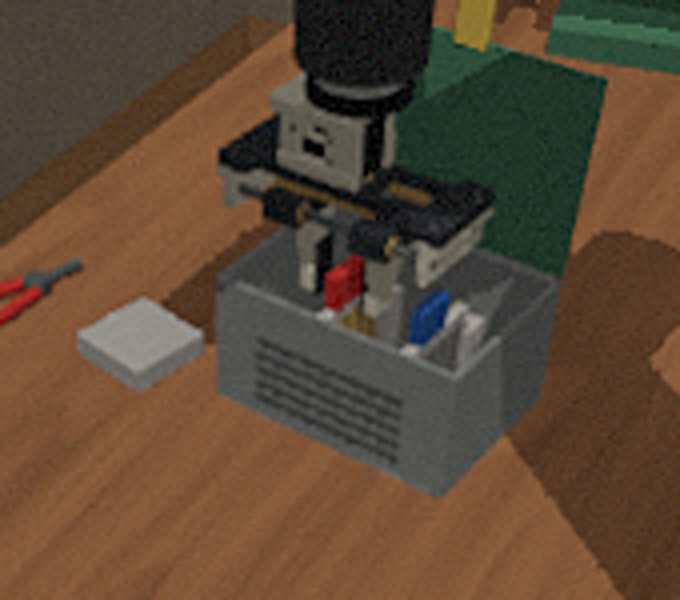

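Fingers straddle the red tab (crop 345,280) with the blue tab clear. Close, then lift.

```bash
python3 -m crank '[[[0.5,0,0,0,0],[1,0,0,0,0],[1,0,0,0,0],[1,0,0,0,0],[1,0,0,0,0],[1,0,0,0,0],[1,0,0,0,0]]]'
```

```text
clock: 12.22
tool_pos: [0.6091, -0.2314, 0.0775]
orientation: [-90.0, 0.0, 173.1]
force: [0.4, -0.1, 2.7]
opening: 0.0118
```

```bash
python3 -c "
from plant import ctrl
print(ctrl.get_obs()['force'],ctrl.get_obs()['opening'],ctrl.get_obs()['tool_pos'])"
```

```text
[ 0.35780877 -0.06915468  2.7078391 ] 0.011812434954540678 [ 0.60907642 -0.23135602  0.07754124]
```

```bash
python3 -m crank '[[[1,0,-4,0,0],[1,0,-12,0,0],[1,0,-22,0,0],[1,0,-34,0,0],[1,0,-46,0,0],[1,0,-56,0,0],[1,0,-60,0,0]]]'; python3 - <<'E'
from h import *
im=ctrl.snapshot('side')[40:190,200:370,::-1]; cv2.imwrite(f'pics/side7.png',cv2.resize(im,None,fx=4,fy=4,interpolation=cv2.INTER_CUBIC))
E
```

```text
clock: 13.1
tool_pos: [0.609, -0.2314, 0.1383]
orientation: [-90.0, 0.0, 173.1]
force: [0.9, -0.2, -2.3]
opening: 0.0121
```

View pics/side7.png

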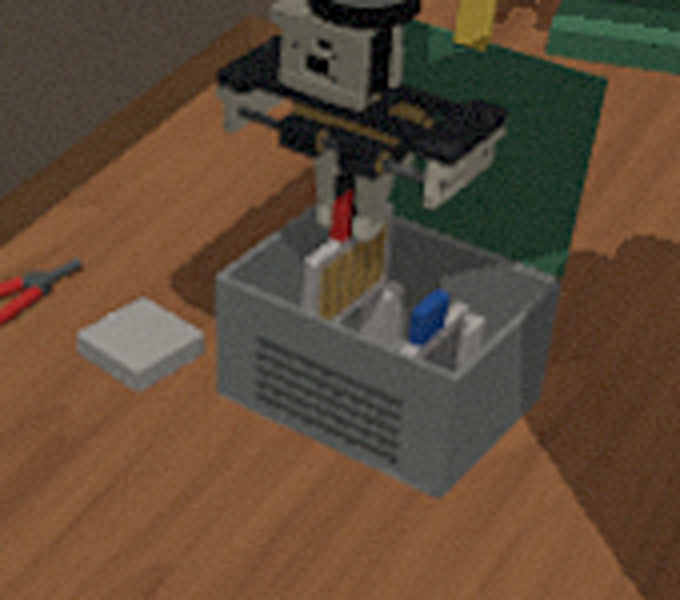

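```bash
python3 -m crank '[[[1,0,-6,0,0],[1,0,-20,0,0],[1,0,-38,0,0],[1,0,-56,0,0],[1,0,-74,0,0],[1,0,-92,0,0],[1,0,-106,0,0],[1,0,-110,0,0]]]'; python3 - <<'E'
from h import *
go([.524,.231,.248],167.3)
E
```

```text
clock: 14.15
tool_pos: [0.6094, -0.2314, 0.2487]
orientation: [-90.0, 0.1, 173.1]
force: [-0.3, -0.2, -2.7]
opening: 0.0116
shift [ 1.401e+02  4.000e-01 -4.489e+02] turn 0.102 dist 470 14.15
```

```bash
python3 -m crank '[[[1,2,0,-6,0],[1,6,0,-19,0],[1,12,0,-39,0.01],[1,20,0,-64,0.02],[1,28.5,0,-91,0.03],[1,37,0,-118,0.04],[1,45.5,0,-145,0.05],[1,54,0,-172,0.06],[1,62.5,0,-199,0.07],[1,71,0,-226,0.08],[1,79.5,0,-253,0.09],[1,88,0,-280,0.1]]]'
python3 -m crank '[[[1,8.5,0,-27,0],[1,17,0,-54,0],[1,25.5,0,-81,0],[1,33,0,-105,0],[1,39.5,0,-127,0],[1,45,0,-144,0],[1,49,0,-157,0],[1,51,0,-165,0],[1,52,0,-169,0],[1,52,0,-169,0]]]'
python3 - <<'E'
from h import *
go([.524,.231,.127],167.3)
for n,(a,b,c,d) in dict(side=(100,300,140,340),top=(120,270,140,290)).items():
    im=ctrl.snapshot(n)[a:b,c:d,::-1]; cv2.imwrite(f'pics/{n}8.png',cv2.resize(im,None,fx=3,fy=3,interpolation=cv2.INTER_CUBIC))
E
```

```text
clock: 15.65
tool_pos: [0.5541, 0.0587, 0.2468]
orientation: [-90.0, -0.0, 167.4]
force: [0.8, 1.1, -2.6]
opening: 0.0118
clock: 16.9
tool_pos: [0.5413, 0.2333, 0.2473]
orientation: [-90.0, -0.0, 167.4]
force: [0.5, -0.5, -1.3]
opening: 0.0116
shift [ 16.3 120.3   6. ] turn 0.002 dist 122 16.9
```

View pics/side8.png

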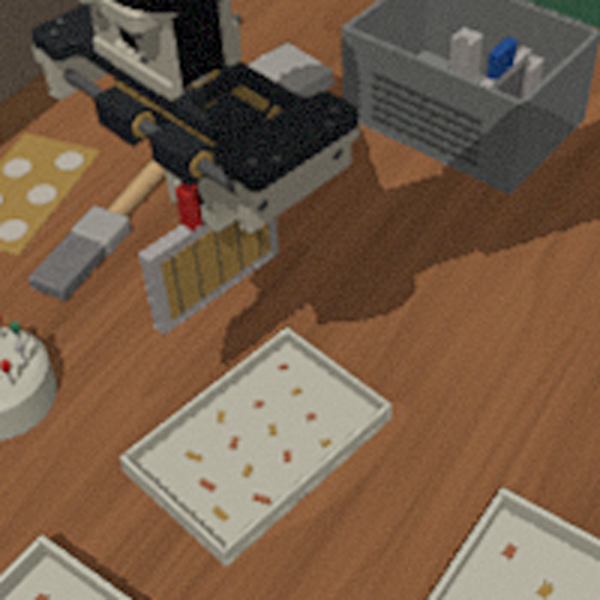

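View pics/top8.png

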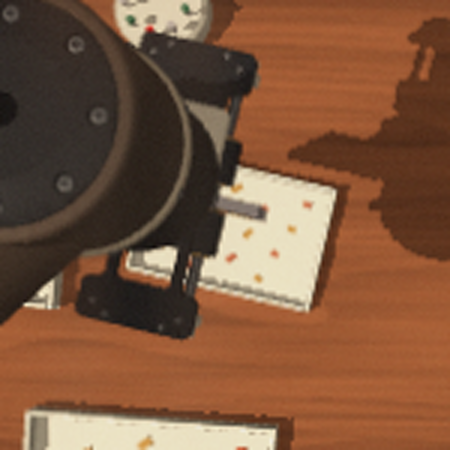

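```bash
python3 -m crank '[[[1,3,8,1,0],[1,7,24,3,0],[1,12,42,5,0],[1,16,60,6,0],[1,16,78,6,0],[1,16,95,6,0],[1,16,110,6,0],[1,16,118,6,0],[1,16,120,6,0],[1,16,120,6,0],[1,16,120,6,0]]]'
python3 - <<'E'
from h import *
go([.524,.231,.127],167.3)
print(ctrl.get_obs()['qvel'].round(2))
for n,(a,b,c,d) in dict(side=(100,300,140,340),top=(120,270,140,290)).items():
    im=ctrl.snapshot(n)[:,:,::-1]; cv2.imwrite(f'pics/{n}9f.png',im); cv2.imwrite(f'pics/{n}9.png',cv2.resize(im[a:b,c:d],None,fx=3,fy=3,interpolation=cv2.INTER_CUBIC))
E
```

```text
clock: 18.38
tool_pos: [0.5246, 0.2313, 0.1279]
orientation: [-90.0, 0.0, 167.4]
force: [-0.2, 0.3, -0.9]
opening: 0.0119
shift [0.6 0.9 0.5] turn 0.002 dist 1 18.375
[-0.05 -0.16 -0.06  0.03 -0.    0.01]
```

View pics/side9.png

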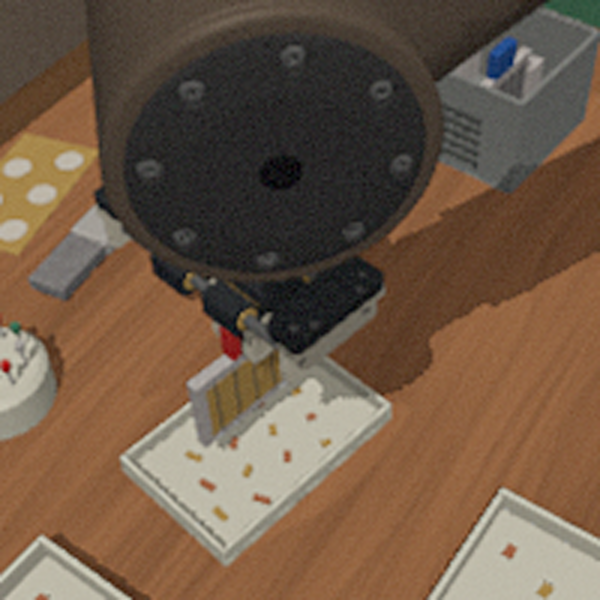

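View pics/top9.png

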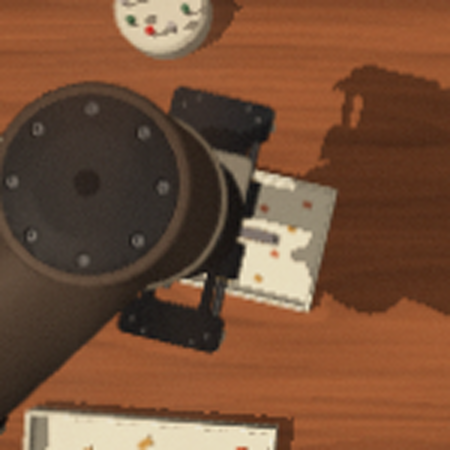

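View pics/side9f.png

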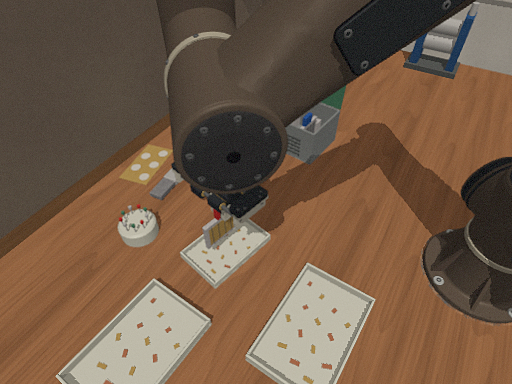

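```bash
python3 - <<'E'
from h import *
o=ctrl.get_obs(); q=o['tool_pos']; a=np.radians(77.4)
X=np.array([np.cos(a),np.sin(a),0]);Y=np.array([-np.sin(a),np.cos(a),0]);b=q+[0,0,.019-.090]
P=[b+s*.052*X+t*.005*Y+[0,0,z] for z in (0,.07) for s in(-1,1) for t in(-1,1)]
for n in('side','top'):
    im=cv2.imread(f'pics/{n}9f.png'); u=proj(n,P); print(n,u.round(1).tolist())
    a0,c0=(190,190) if n=='side' else (160,170)
    v=cv2.resize(im[a0:a0+100,c0:c0+100],None,fx=6,fy=6,interpolation=cv2.INTER_CUBIC)
    for x,y in u: cv2.circle(v,(int((x-c0+.5)*6),int((y-a0+.5)*6)),3,(255,0,255),1)
    cv2.imwrite(f'pics/{n}10.png',v)
E
```

```text
side [[239.3, 219.5], [242.3, 221.8], [205.7, 246.4], [208.7, 249.0], [237.9, 199.5], [241.1, 201.8], [201.8, 226.9], [205.0, 229.5]]
top [[233.4, 198.1], [232.6, 201.6], [196.9, 189.5], [196.0, 193.0], [231.4, 197.2], [230.5, 201.0], [192.2, 187.9], [191.3, 191.7]]
```

View pics/side10.png

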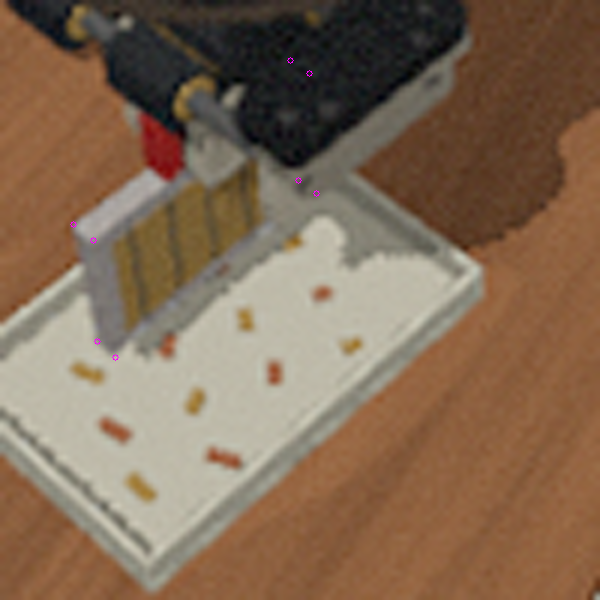

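View pics/top10.png

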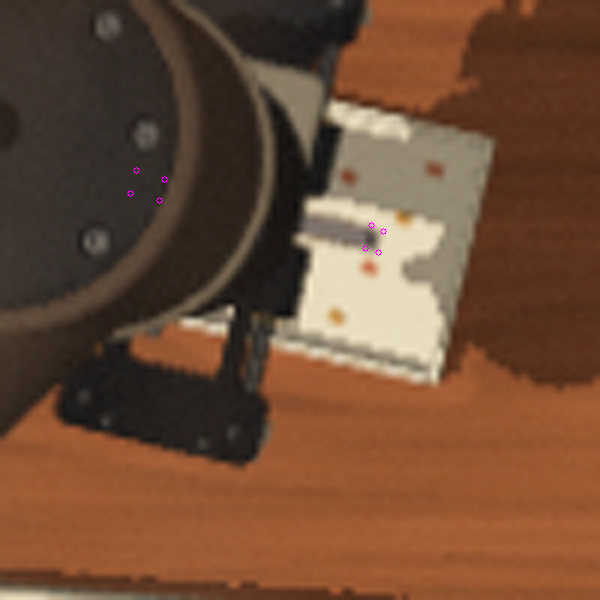

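```bash
python3 -m crank '[[[1,0,0,0,0],[1,0,0,0,0],[1,0,0,0,0],[1,0,0,0,0]]]'
python3 - <<'E'
from h import *
im=ctrl.snapshot('top')[:,:,::-1]; cv2.imwrite('pics/top11.png',im)
E
```

```text
clock: 18.98
tool_pos: [0.5243, 0.2311, 0.1274]
orientation: [-90.0, -0.0, 167.4]
force: [-0.7, -0.7, -2.2]
opening: 0.0121
```

View pics/top11.png

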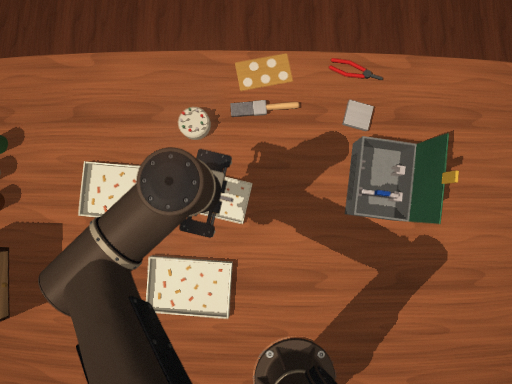

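```bash
python3 - <<'E'
from h import *
p=[ 0.5716683,-0.22724142,-1.69065556]
for th in(1.5,1.57,1.65,1.7,1.8): print(th,proj('top',flap(p,th,[[.15,.105,0],[.15,-.105,0],[.2,0,0]])).round(0).tolist())
E
```

```text
1.5 [[439.0, 132.0], [431.0, 223.0], [444.0, 174.0]]
1.57 [[444.0, 132.0], [435.0, 223.0], [450.0, 175.0]]
1.65 [[448.0, 133.0], [440.0, 224.0], [457.0, 176.0]]
1.7 [[451.0, 134.0], [443.0, 224.0], [461.0, 177.0]]
1.8 [[457.0, 135.0], [448.0, 225.0], [469.0, 178.0]]
```

The flap stands at about 1.68 rad, past upright. The blue filter at (382,194), block, brush and stand have not moved.

```bash
python3 -c "
from plant import ctrl
print(ctrl.close_job())"
```

```text
the job is handed in; nothing more can be done
None
```

The job is handed in at about 19 s of robot time. The red-tabbed filter is held upright and still over the middle of the smallest tray.

I gripped the flap's yellow tab across its width, swung it past upright and let go. Then I drew the red filter straight up out of its slot, carried it to the tray and turned it to the tray's long side.

| Last check | Result |
|---|---|
| Tray chosen | measured 180 x 122 mm in the top picture; the other two trays are larger |
| Flap | about 1.68 rad open, judged from the top picture |
| Filter position | tool within 1 mm of the tray's centre |
| Filter direction | within 0.2 degrees of the tray's long side |
| Lower edge | about 57 mm above the bench, or 36–37 mm above the tray's rim |
| Grip | opening steady at 12 mm; net force on the tool about 2 N |
| Blue filter, brush, burr stand, block | blue filter still in its slot and the rest unmoved, as far as the pictures show |

The near end of the filter lay within about 1 px of the position predicted from the arm pose. Its far end was hidden behind the gripper in both cameras, so I checked only the near end directly. No check disagreed, but the network did not find the red tab in the side view, so I located it from the fitted box pose and its colour in the top picture.

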